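Isolate the holding station and show the blank's foot to the inspection camera

TASK

The stepped wooden blank is locked in the holding station by the keeper arm on the isolator's shaft: turn the black isolator handle a quarter turn clockwise (seen from above), fully to its off stop, and leave it off. Then lift the blank out and show its foot (the wide end it stands on) to the inspection camera: hold it in the air on the lens's line of sight, the foot square to the lens and 100 mm from the glass. Finish while still holding it there, motionless, without bumping the camera or shifting the other things on the bench.

Things in the scene. Friction and masses are not known exactly. Their poses are not given: they have to be found in the camera images.
- station: fixed holding station on the bench; origin in the middle of its underside. Steel ground plate 110 (x) x 230 (y) x 10 mm; towards its own +y a square aluminium nest block 84 x 84 mm, top 26 mm above the bench, with a round recess 67 mm wide and 8 mm deep centred at (0, +60 mm), its floor 18 mm above the bench; towards its own -y a grey isolator box 84 x 84 mm, top 88 mm above the bench, centred at (0, -60 mm). Its z points up.
- isolator (a joint): rotary isolator handle on top of the grey box: 0 = on (the handle bar lies along the station's y and the steel keeper arm reaches over the blank), 1.571 = off (bar and arm have turned a quarter turn clockwise seen from above, the arm then pointing along the station's +x). A stop at each end, friction of about 0.08 N m, stays where it is left. It may start up to 0.12 rad off its on stop.
- handle_grip (a point): centre of the black handle bar, on the upright turning axis (station (0, -60 mm)), 139.5 mm above the bench; the bar is 70 mm long, 14 mm thick and 33 mm high (from 123 to 156 mm above the bench). The point turns with the handle: its y axis lies along the bar, towards the keeper arm's end. The steel keeper arm below the bar is 16 mm wide, from 109 to 117 mm above the bench, and its end reaches 127 mm from the axis.
- blank_centre (a point): loose wooden stepped blank, 85 mm tall, standing upright in the nest; the point is its centre, 42.5 mm above its foot. Lower body about 62 mm in diameter and 54 mm tall, upper neck about 48 mm in diameter and 31 mm tall; z points from foot to neck. About 0.16 kg (0.11 to 0.22). In the nest its foot is 18 mm above the bench, its shoulder at 72 mm and its top at 103 mm, 6 mm under the keeper arm. Grip the neck; lift it straight up at least 10 mm to leave the recess.
- camera: fixed inspection camera stand; origin under the middle of its 85 x 85 x 10 mm foot plate. Two cheeks hold a black round head, 48 mm in diameter, 78 mm long. Keep the arm clear of fixed things near it (base frame, m): the black lamp shade at x 0.49 to 0.69, y 0.27 to 0.46, z 0.47 to 0.68 (pass it drawn in) and the lathe's bowl at x 0.71 to 0.79, y 0.05 to 0.29, z 0.08 to 0.31.
- lens (a point): centre of the lens glass, at the upper end of the camera head; its z axis is the line of sight, pointing out of the lens, up and leaning 0.2 to 0.45 rad from upright, back towards the robot. The glass is 44 mm from the tilt axis, which lies 70 mm above the bench. The head holds its tilt by stiff friction.
- banded_blank_centre (a point): bystander: loose darker blank with a black band, 57 mm wide, 82 mm tall; the point is its centre. Leave alone.
- whetstone_centre (a point): bystander: loose grey whetstone, 110 x 59 x 22 mm, lying flat; the point is its centre. Leave alone.
- cup_centre (a point): bystander: small loose wooden cup, 68 mm wide, 48 mm tall; the point is its centre. Leave alone.

How it is judged (in metres and radians):
On the way, in this order (a step that is already met when the one before it is completed fails the run):
1. the isolator handle is turned to off while the blank still stands in the nest (value of joint isolator above 1.4 rad and z of blank_centre in the frame of station below 0.068 m), for 0.1 s.
2. the blank is lifted clear of the station in the fingers (height (world z) of blank_centre above 0.1 m and contact force between the fingers and blank above 1 N and contact force between blank and station below 0.1 N), for 0.2 s.
At the end, for the whole second after the job is handed in: Isolator off (over 1.35 rad). The blank is held still in the air by the fingers alone: centre within 20 mm of the lens's line of sight in its x and y, foot 80 to 120 mm from the glass along it, axis within 0.16 rad of it, foot towards the lens (value of joint isolator above 1.35 rad and x of blank_centre in the frame of lens between -0.02 and 0.02 m and y of blank_centre in the frame of lens between -0.02 and 0.02 m and z of blank_centre in the frame of lens between 0.1225 and 0.1625 m and angle between the z axis of blank_centre and the z axis of lens, either way round below 0.16 rad and angle between blank_centre's own z axis and vertical below 1.2 rad and linear speed of blank below 0.03 m/s and angular speed of blank below 0.2 rad/s and contact force between the fingers and blank above 1 N and contact force between blank and station below 0.1 N and contact force between blank and camera below 0.1 N); the arm keeps its last pose, push and grip.
It fails at once if the camera is bumped (contact force between anything else and camera above 4 N).
It fails at once if the banded blank is shifted (distance of banded_blank_centre from where it was at the start of the episode above 0.02 m).
It fails at once if the whetstone is shifted (distance of whetstone_centre from where it was at the start of the episode above 0.02 m).
It fails at once if the cup is shifted (distance of cup_centre from where it was at the start of the episode above 0.02 m).
It also fails if it takes over 56 s, if anything falls off the work surface, if the arm or the gripper's body presses on something with over 40 N, if the wrist force passes 120 N, or if a joint passes its speed limit or range.

ROBOT

A 6-joint arm with a two-finger parallel gripper is mounted at the origin on a cart in front of the work surface, level with it; the furniture and walls round the work are solid. World frame = base frame: x ahead of the robot, y to its left, z up, the work surface at z = 0. Lengths are in mm, angles in rad, forces in N, time in s.
With the tool pointing down it reaches from about 350 to 875 mm from the base axis. Payload 4.2 kg.
Tool frame: the origin (TCP) lies midway between the tips of the shut fingers; the grasp point (between the pads) lies 19 mm behind it (arm.tcp_to_grasp is the distance from the TCP to the grasp point, in mm); z points along the fingers, y is the line along which they close (so a half turn about z gives the same grasp; the last joint's range is limited). The gripper opens to 85 mm and grips with 20 to 120 N. Pads are 22 mm wide; open, the fingers measure 114 mm over their backs; the gripper's body (76 mm by 85 mm) begins 54 mm behind the grasp point. The pads swing forward as they close: fully open they stand 13 mm farther back than shut.
Start: joints at [-1.076, 0.385, 0.008, 0, -1.194, -0.259], TCP at [146.03, -607.679, 231.312] pointing down, gripper open.
Joint ranges: [-3.14, 3.14], [-1.21, 2.06], [-1.07, 1.41], [-3.16, 2.05], [-2.99, -0.16], [-3.1, 3.1]. Speed limits (rad/s): [2.79, 2.79, 3.14, 3.14, 3.14, 3.14].

INTERFACE

Orientations are given as a unit quaternion [x, y, z, w].
In Python, from bench import arm gives the robot as it stands.
- The arm moves only by the tool arm_command, never from a script. Its argument "rows" is a list of rows, each a list of 2 entries, a list of its own where there are three numbers: the shift along the tool's x, y, z as a fraction of full scale, then the turn, a rotation vector about the tool's x, y, z as a fraction of full scale. In form: [[[x, y, z], [wx, wy, wz]], ...]. A call has 1 to 5 rows; each row is the pose to reach, as a shift and turn from the pose commanded when the call began, along the tool's axes at that moment, turning the shorter way round; what a row does not reach only later rows make up. Full scale, the value 1, is 0.25 m for a shift and 180 degrees for a turn. A row lasts 1/10 s, in which the tool goes at most 50 mm and 8.59 degrees, less where a joint would pass 70% of its speed; a pose out of reach is approached as far as the arm can. A call with a number of a shift or a turn outside -1 to 1 is refused whole. A call with a gripper value outside its range is refused whole. "grip" is the opening, from 0 (shut) to 1 (fully open), set as the call begins (left out, the last holds). The fingers move at their own pace and stop on an object; the grip force is fixed at half the most. Time passes only in rows, so rows that repeat a pose let the fingers close. It gives the time, the measured TCP pose, the force, the opening and the grip force at its end, in the units of the state.
- arm.read_state(): the state, without advancing time (a new reading comes with each control period).
- arm.get_image(name): name is "side" or "top"; returns (picture, depth): 480x640x3 uint8, blue, green, red; 480x640 float32, mm along the optical axis (not along the pixel's ray), 0 where there is no reading.
- arm.camera_info(name): a dict with "fx", "fy", "cx", "cy" (pixels), "extrinsics" (4x4, takes a point from camera to world coordinates). Camera axes: x right, y down, z forward; pixel columns grow to the right and rows downward; lengths in mm; the calibration is good to about 2 mm. A picture is of the moment at which its call begins. camera_info takes no time and is no camera call.
- arm.job_done(): hands the job in; it is judged then, once.
Trained networks look in the newest picture that a camera, given by its name, has taken for a name from the list of things; names that differ only in an ending like _2 or _b are one class to them, and where a whole thing is asked for, a point or a joint stands for the part that bears it (a point fixed in the world has none). Each returns a list of dicts, best first, with "score" (0 to 1); they miss things now and then, are a little off and sometimes report something else, mostly with a low value. They report only what shows in the picture. A call takes as long as a camera call.
- arm.spot_in(camera, query): "position" ([column, row] in pixels, amid what is visible of it).
The state is a dict: "clock": time; "joints": joint angles; "joint_vel": joint speeds; "joint_efforts": joint torques, N m; "position": TCP position; "ee_rot": TCP orientation; "contact_force": force on the tool from outside, world axes, zero at the start; "wrist_torque": the same for the moment, N m; "gripper_width": finger opening in mm; "grasp_force": force on a finger pad.
Only numpy, scipy, OpenCV 4.12 (cv2) and the standard library are available. Lean on these libraries where they do the work, as an engineer would, in place of code of your own. Each camera call takes 0.05 s, during which the arm holds its last target. There are 200 camera calls.

## Working session

There is one attempt and no reset: what is moved stays moved. The work goes in short steps, Python scripts to look and compute and a tool call to move; the robot and the scene stay as the last step left them, time stands still between calls to the robot, and variables do not carry over. Pictures are saved under pics/ and viewed, at most 10 in all, crops included, and the job is handed in when it is done.

Besides the shell and the picture viewer there is one more tool, called after "Emit:" as name([rows], argument=value, ...), one row to a line, values as JSON. arm_command: Moves the arm, as the interface text tells. Shift numbers are shares of 0.25 m and turn numbers shares of 180 degrees, none past 1 either way. Its arguments: {"type":"object","properties":{"rows":{"type":"array","items":{"type":"array"}},"grip":{"type":"number"}},"required":["rows"]}

```bash
mkdir -p pics; cat > h.py <<'E'
import numpy as np, cv2
from scipy.spatial.transform import Rotation as R
from bench import arm
def cloud(name):
    im,d=arm.get_image(name); c=arm.camera_info(name); v,u=np.mgrid[:480,:640]
    P=np.stack([(u-c['cx'])/c['fx']*d,(v-c['cy'])/c['fy']*d,d],-1)
    E=np.array(c['extrinsics']); W=P@E[:3,:3].T+E[:3,3]; W[d<=0]=np.nan
    return im,W
E
python3 - <<'E'
from h import *
s=arm.read_state(); print(s['position'],s['ee_rot'],s['clock'])
ims=[]
for n in ['side','top']:
    im,W=cloud(n); cv2.imwrite(f'pics/{n}0.png',im); np.save(f'{n}0.npy',W)
    print(n,np.array(arm.camera_info(n)['extrinsics']).round(2).tolist())
    for q in ['station','handle_grip','blank_centre','lens','camera','banded_blank_centre','whetstone_centre','cup_centre']:
        for r in arm.spot_in(n,q)[:2]:
            u,v=np.round(r['position']).astype(int); print(q,round(r['score'],2),u,v,W[v,u].round(0))
E
```

```text
[ 145.89115429 -607.13004105  230.19591153] [-1.17529660e-01  9.93068753e-01  1.09589017e-03 -1.71107129e-04] 0.0
side [[-0.96, -0.14, 0.25, 279.17], [-0.29, 0.42, -0.86, 937.6], [0.01, -0.9, -0.44, 618.02], [0.0, 0.0, 0.0, 1.0]]
station 0.86 369 234 [ 468. -286.   35.]
station 0.31 292 311 [548. 193.  58.]
handle_grip 0.6 369 205 [ 479. -318.  117.]
lens 0.66 294 294 [548. 178.  91.]
banded_blank_centre 0.8 282 236 [ 702. -157.   52.]
banded_blank_centre 0.41 309 227 [ 657. -277.   36.]
whetstone_centre 0.76 355 372 [386. 293.  19.]
cup_centre 0.86 312 224 [ 648. -278.   47.]
top [[-0.01, -0.99, 0.16, 400.38], [-1.0, 0.01, 0.01, -66.3], [-0.01, -0.16, -0.99, 1127.27], [0.0, 0.0, 0.0, 1.0]]
station 0.73 428 283 [ 480. -290.   53.]
handle_grip 0.66 442 275 [ 489. -300.  150.]
blank_centre 0.84 393 276 [ 492. -203.  103.]
lens 0.85 236 246 [560. 143. 118.]
camera 0.71 236 247 [558. 144. 114.]
camera 0.68 240 252 [548. 136. 107.]
banded_blank_centre 0.92 381 187 [ 703. -185.   79.]
banded_blank_centre 0.56 395 276 [ 493. -208.  100.]
whetstone_centre 0.81 190 323 [392. 267.  24.]
```

View pics/side0.png

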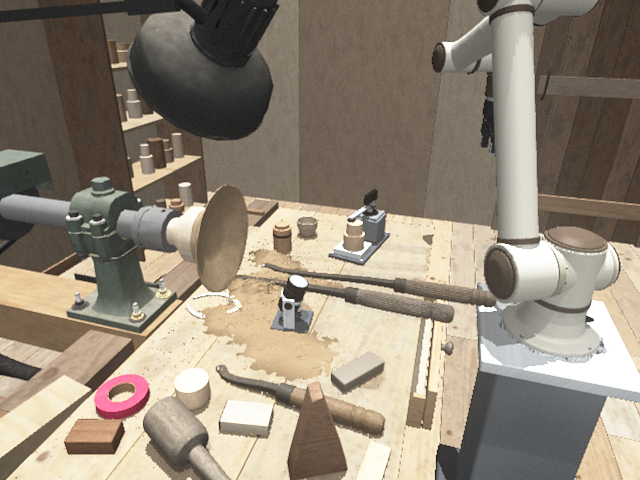

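View pics/top0.png

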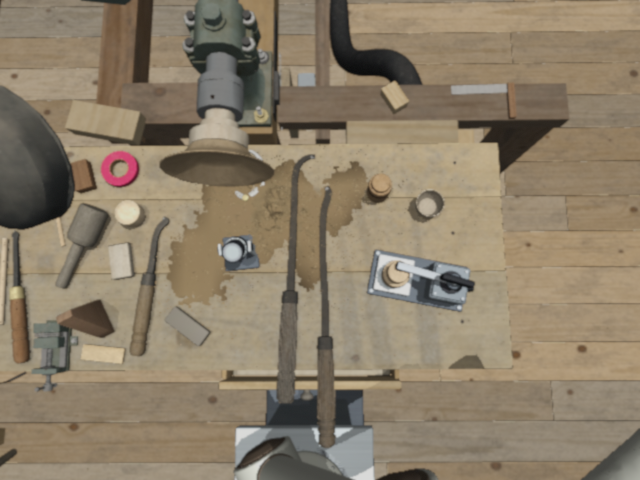

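The side view shows the camera at (294,300), the station at (360,235), the banded blank at (282,236) and the cup at (308,226). The top view shows the handle bar around (457,280), the keeper arm running to (398,266), the blank at (396,274), and the lens at (234,248). Next I'll fit these in the depth cloud.

```bash
cat > fit.py <<'E'
from h import *
T=np.load('top0.npy'); S=np.load('side0.npy')
def sel(W,c,r,z0,z1):
    P=W.reshape(-1,3); k=(np.hypot(P[:,0]-c[0],P[:,1]-c[1])<r)&(P[:,2]>z0)&(P[:,2]<z1); return P[k]
def rect(P):
    (c,s,a)=cv2.minAreaRect(P[:,:2].astype(np.float32)); return np.round(c,1),np.round(s,1),round(a,1),len(P)
c=(480,-285)
for n,W in (('top',T),('side',S)):
    print(n,'plate..all',rect(sel(W,c,170,6,14)))
    for nm,a,b in (('boxtop',80,96),('nest',21,31),('arm',108,121),('bar',130,175)):
        P=sel(W,c,170,a,b)
        if len(P)>3: print(nm,rect(P),np.median(P,0).round(1),P[:,2].max().round(0))
    P=sel(W,(493,-205),45,97,108); print('blanktop',np.median(P,0).round(1),rect(P) if len(P)>3 else '')
    P=sel(W,(493,-205),45,66,78); print('shoulder',rect(P) if len(P)>3 else '')
    P=sel(W,(550,145),90,5,15); print('camplate',rect(P))
    P=sel(W,(550,145),90,85,140); print('camhead',rect(P),np.median(P,0).round(1),P.max(0).round(0),P.min(0).round(0))
E
python3 fit.py
python3 - <<'E'
import cv2,numpy as np
a=cv2.imread('pics/side0.png')[265:340,260:330];b=cv2.imread('pics/top0.png')[225:280,205:270]
c=cv2.imread('pics/top0.png')[240:315,360:485]
f=lambda x:cv2.resize(x,(390,290),interpolation=cv2.INTER_CUBIC)
cv2.imwrite('pics/c1.png',np.vstack([np.hstack([f(a),f(b)]),np.hstack([f(c),f(c)])]))
E
```

```text
top plate..all (array([ 504.4, -292.7]), array([286. , 307.3]), 3.1, 1363)
boxtop (array([ 488.7, -281.9]), array([183.6,  82. ]), 79.6, 892) [ 469.4 -325.6   88.1] 96.0
nest (array([ 522.2, -246.9]), array([219.9, 179.3]), 11.4, 587) [ 489.4 -205.6   25.9] 31.0
arm (array([ 493.2, -275.7]), array([143.4,  33.9]), 77.2, 413) [ 499.6 -263.2  116.9] 121.0
bar (array([ 479.7, -332.2]), array([70.1, 15.1]), 73.2, 279) [ 478.4 -330.2  154.7] 161.0
blanktop [ 496.9 -209.9  102.7] (array([ 500.8, -212.4]), array([45.2, 40.2]), 37.2, 248)
shoulder (array([ 501.8, -212.9]), array([60. , 57.7]), 26.9, 175)
camplate (array([553.5, 152.8]), array([161.5, 177.9]), 70.2, 1628)
camhead (array([555.1, 149.1]), array([53.2, 69.2]), 21.1, 431) [551.6 151.8 110.5] [584. 191. 122.] [526. 118.  85.]
side plate..all (array([ 504. , -244.2]), array([244.6, 208.9]), 18.2, 369)
boxtop (array([ 483.2, -277. ]), array([184.6,  63.8]), 76.9, 290) [ 475.8 -301.5   86.9] 96.0
nest (array([ 520.5, -243.6]), array([231.3, 181.8]), 13.7, 302) [ 480.1 -196.8   24.8] 31.0
arm (array([ 493. , -273.7]), array([144.7,  25.3]), 70.0, 153) [ 493.7 -266.8  114.8] 120.0
bar (array([ 476.4, -328.5]), array([71.2, 14.7]), 70.5, 126) [ 476.3 -319.5  145.6] 156.0
blanktop [ 498.  -206.9  101. ] (array([ 498.2, -207.6]), array([46.7, 38.9]), 39.8, 92)
shoulder (array([ 498. , -199.4]), array([57.6, 40.5]), 9.7, 97)
camplate (array([572.7, 161.4]), array([125.3, 166.3]), 21.9, 1173)
camhead (array([549., 159.]), array([52.3, 46.4]), 48.4, 417) [548.6 169.  106.4] [578. 182. 118.] [524. 131.  85.]
```

View pics/c1.png

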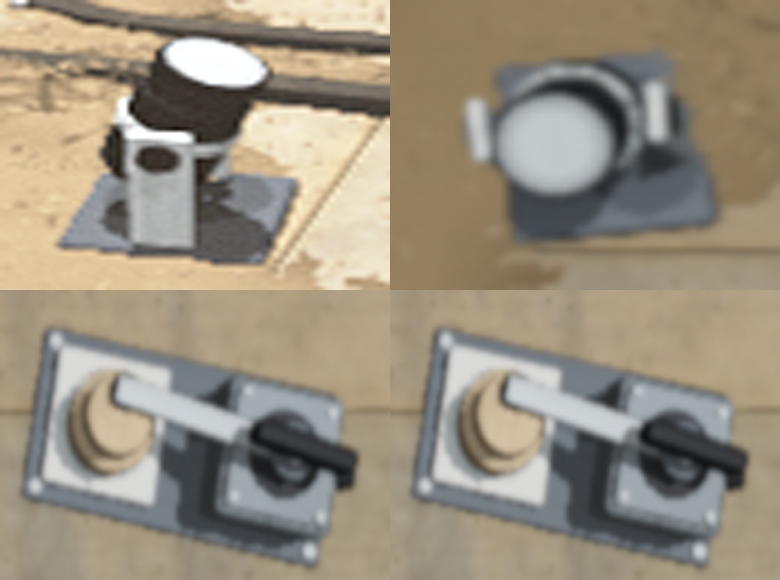

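The crop shows the lens glass as a bright disc, tilted towards the robot. The keeper arm runs left from the handle over the blank, and the bar is at lower right. Next I'll fit the glass plane and work out the handle approach.

```bash
cat > lens.py <<'E'
from h import *
for n,(c0,c1,r0,r1) in (('top',(222,246,236,264)),('side',(284,312,270,292))):
    im=cv2.imread(f'pics/{n}0.png'); W=np.load(f'{n}0.npy')
    m=np.zeros((480,640),np.uint8); m[r0:r1,c0:c1]=(im[r0:r1,c0:c1].min(-1)>(130 if n=='top' else 200))
    k,l,st,_=cv2.connectedComponentsWithStats(m); i=1+np.argmax(st[1:,4]); m=l==i
    W[W[...,2]<95]=np.nan
    full=W[m&np.isfinite(W[...,0])]; e=cv2.erode(m.astype(np.uint8),np.ones((3,3)))>0
    P=W[e&np.isfinite(W[...,0])]; c=P.mean(0); nv=np.linalg.svd(P-c)[2][2]; nv*=np.sign(nv[2])
    res=(P-c)@nv
    print(n,st[i],'centroid',full.mean(0).round(1),np.median(full,0).round(1),'normal',nv.round(3),'tilt',np.arccos(nv[2]).round(3),'az',np.degrees(np.arctan2(nv[1],nv[0])).round(0),'rms',res.std().round(2),len(P))
    print(' spread', np.sqrt(np.linalg.eigvalsh(np.cov((P-c).T))).round(1))
E
python3 lens.py
python3 - <<'E'
from h import *
s=arm.read_state(); r=R.from_quat(s['ee_rot']); print(r.as_matrix().round(3).tolist(), s['position'])
p=np.array([478,-330,200.]); t=np.radians(76+90)
y=np.array([np.cos(t),np.sin(t),0]); z=np.array([0,0,-1.]); M=np.c_[np.cross(y,z),y,z]
print((r.inv().apply(p-s['position'])/250).round(3),((r.inv()*R.from_matrix(M)).as_rotvec()/np.pi).round(3))
E
```

```text
top [223 243  19  18 259] centroid [547.5 153.6 111.5] [547.3 153.2 111.6] normal [-0.347 -0.009  0.938] tilt 0.354 az -178.0 rms 1.98 190
 spread [2.  8.6 8.8]
side [290 275  18  12 154] centroid [546.7 154.1 110.9] [546.7 154.2 110.7] normal [-0.335 -0.068  0.94 ] tilt 0.349 az -169.0 rms 0.94 97
 spread [0.9 7.9 8.8]
[[-0.972, -0.234, 0.0], [-0.234, 0.972, -0.0], [-0.0, -0.0, -1.0]] [ 146.01990372 -607.68217388  231.33092314]
[-1.551  0.77   0.125] [-0.     0.    -0.347]
```

Emit:
arm_command([
  [[-0.1,0.05,0],[0,0,-0.03]],
  [[-0.25,0.125,0],[0,0,-0.07]],
  [[-0.42,0.21,0],[0,0,-0.11]],
  [[-0.6,0.3,0],[0,0,-0.15]],
  [[-0.78,0.39,0],[0,0,-0.19]],
], grip=1)

```text
clock: 1.4
position: [313.5, -466.5, 231.5]
ee_rot: [-0.407, 0.914, -0.0, 0.0]
contact_force: [1.0, -0.0, 0.0]
gripper_width: 85.3
grasp_force: 0.0
```

```bash
cat > go.py <<'E'
import sys
from h import *
def go(p,yaw=None,M=None):
    s=arm.read_state(); r=R.from_quat(s['ee_rot'])
    if M is None:
        t=np.radians(yaw); y=np.array([np.cos(t),np.sin(t),0]); z=np.array([0,0,-1.]); M=np.c_[np.cross(y,z),y,z]
    print('t',round(s['clock'],2),'pos',np.round(s['position'],1),'yaw',np.degrees(np.arctan2(*r.as_matrix()[[1,0],1])).round(1),'w',round(s['gripper_width'],1),'gf',round(s['grasp_force'],1),'F',np.round(s['contact_force'],1),'j',np.round(s['joints'],2))
    print('shift',(r.inv().apply(np.array(p,float)-s['position'])/250).round(3),'turn',((r.inv()*R.from_matrix(M)).as_rotvec()/np.pi).round(3))
if __name__=='__main__':
    a=[float(x) for x in sys.argv[1:]]; go(a[:3],a[3])
E
python3 go.py 478 -330 200 166
```

```text
t 1.4 pos [ 313.5 -466.5  231.5] yaw 138.0 w 85.3 gf 0.0 F [ 1. -0.  0.] j [-0.69  0.28 -0.15  0.   -1.14 -0.04]
shift [-0.846 -0.123  0.126] turn [-0.    -0.    -0.156]
```

Emit:
arm_command([
  [[-0.17,-0.025,0.02],[0,0,-0.035]],
  [[-0.35,-0.05,0.05],[0,0,-0.07]],
  [[-0.53,-0.08,0.08],[0,0,-0.11]],
  [[-0.7,-0.1,0.1],[0,0,-0.14]],
  [[-0.846,-0.123,0.126],[0,0,-0.156]],
])

```text
clock: 1.9
position: [479.0, -330.3, 199.9]
ee_rot: [-0.616, 0.788, -0.0, 0.0]
contact_force: [0.4, 0.5, 0.8]
gripper_width: 85.5
grasp_force: 0.0
```

```bash
python3 - <<'E'
from h import *
im,_=cloud('side'); a=cv2.resize(im[150:270,300:460],(640,480),interpolation=cv2.INTER_CUBIC); cv2.imwrite('pics/s1.png',a)
E
python3 go.py 478 -330 125 166
```

```text
t 1.95 pos [ 482.3 -327.9  198.5] yaw 166.3 w 85.3 gf 0.0 F [ 1.8  0.8 -1.7] j [-0.32  0.34 -0.15 -0.   -1.08  0.08]
shift [0.012 0.015 0.294] turn [-0.     0.     0.001]
```

View pics/s1.png

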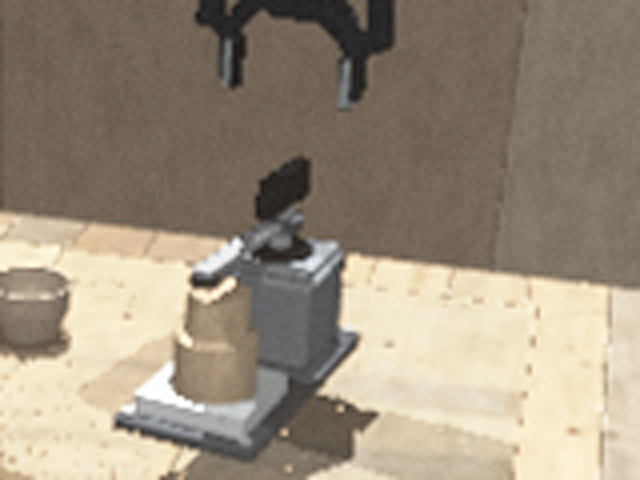

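The open fingers straddle the bar, which shows at crop pixel (285,188), so I'll descend and close.

Emit:
arm_command([
  [[0,0,0.06],[0,0,0]],
  [[0,0,0.15],[0,0,0]],
  [[0,0,0.23],[0,0,0]],
  [[0,0,0.29],[0,0,0]],
  [[0,0,0.3],[0,0,0]],
])

```text
clock: 2.45
position: [476.2, -331.4, 122.8]
ee_rot: [-0.614, 0.789, 0.002, -0.001]
contact_force: [-0.6, 0.1, 0.2]
gripper_width: 85.4
grasp_force: 0.0
```

Emit:
arm_command([
  [[0,0,0],[0,0,0]],
  [[0,0,0],[0,0,0]],
  [[0,0,0],[0,0,0]],
  [[0,0,0],[0,0,0]],
  [[0,0,0],[0,0,0]],
], grip=0)

```text
clock: 2.95
position: [478.4, -332.3, 125.7]
ee_rot: [-0.614, 0.789, -0.001, 0.001]
contact_force: [-0.1, 0.5, 1.3]
gripper_width: 13.4
grasp_force: 59.3
```

Emit:
arm_command([
  [[0,0,0],[0,0,0]],
  [[0,0,0],[0,0,0]],
  [[0,0,0],[0,0,0]],
  [[0,0,0],[0,0,0]],
  [[0,0,0],[0,0,0]],
])

```text
clock: 3.45
position: [478.4, -332.3, 125.7]
ee_rot: [-0.614, 0.789, -0.001, 0.001]
contact_force: [2.4, 1.3, 4.9]
gripper_width: 13.3
grasp_force: 58.4
```

```bash
python3 go.py 478 -330 125 80
```

```text
t 3.45 pos [ 478.4 -332.3  125.7] yaw 165.8 w 13.3 gf 58.4 F [2.4 1.3 4.9] j [-0.33  0.41 -0.24  0.   -0.92  0.08]
shift [-0.008  0.004  0.003] turn [-0.001  0.     0.477]
```

Emit:
arm_command([
  [[0,0,0],[0,0,0.02]],
  [[0,0,0],[0,0,0.05]],
  [[0,0,0],[0,0,0.08]],
  [[0,0,0],[0,0,0.115]],
  [[0,0,0],[0,0,0.15]],
])

```text
clock: 3.95
position: [478.6, -332.4, 125.7]
ee_rot: [-0.412, 0.911, -0.001, 0.001]
contact_force: [2.6, 0.3, 4.4]
gripper_width: 13.0
grasp_force: 58.4
```

Emit:
arm_command([
  [[0,0,0],[0,0,0.03]],
  [[0,0,0],[0,0,0.065]],
  [[0,0,0],[0,0,0.1]],
  [[0,0,0],[0,0,0.13]],
  [[0,0,0],[0,0,0.16]],
])

```text
clock: 4.45
position: [478.7, -332.6, 125.7]
ee_rot: [-0.172, 0.985, -0.001, 0.001]
contact_force: [3.0, -0.5, 3.6]
gripper_width: 13.0
grasp_force: 58.4
```

Emit:
arm_command([
  [[0,0,0],[0,0,0.03]],
  [[0,0,0],[0,0,0.06]],
  [[0,0,0],[0,0,0.09]],
  [[0,0,0],[0,0,0.11]],
  [[0,0,0],[0,0,0.12]],
])

```text
clock: 4.95
position: [478.8, -332.8, 125.7]
ee_rot: [0.014, 1.0, -0.001, 0.001]
contact_force: [3.0, -0.8, 3.7]
gripper_width: 13.5
grasp_force: 58.4
```

```bash
python3 go.py 478 -330 125 80; python3 -c "
from h import *
print(arm.read_state()['wrist_torque'])"
```

```text
t 4.95 pos [ 478.8 -332.8  125.7] yaw 88.4 w 13.5 gf 58.4 F [ 3.  -0.8  3.7] j [-0.33  0.41 -0.24  0.   -0.92 -1.27]
shift [0.003 0.011 0.003] turn [-0.001  0.001  0.046]
[-0.29048444 -0.63241417  0.04796374]
```

Continue slowly until the wrist torque shows the stop.

Emit:
arm_command([
  [[0,0,0],[0,0,0.015]],
  [[0,0,0],[0,0,0.03]],
  [[0,0,0],[0,0,0.04]],
  [[0,0,0],[0,0,0.05]],
  [[0,0,0],[0,0,0.05]],
])

```text
clock: 5.45
position: [478.8, -332.8, 125.7]
ee_rot: [0.092, 0.996, -0.001, 0.002]
contact_force: [3.1, -1.8, 4.6]
gripper_width: 13.2
grasp_force: 59.3
```

```bash
python3 go.py 478 -330 125 80; python3 -c "
from h import *
print(arm.read_state()['wrist_torque'])"
```

```text
t 5.45 pos [ 478.8 -332.8  125.7] yaw 79.4 w 13.2 gf 59.3 F [ 3.1 -1.8  4.6] j [-0.33  0.41 -0.24  0.   -0.92 -1.43]
shift [0.005 0.011 0.003] turn [-0.     0.001 -0.003]
[-0.4972459  -0.86390444 -0.14017289]
```

Emit:
arm_command([
  [[0,0,0],[0,0,0.006]],
  [[0,0,0],[0,0,0.012]],
  [[0,0,0],[0,0,0.018]],
  [[0,0,0],[0,0,0.02]],
  [[0,0,0],[0,0,0.02]],
])

```text
clock: 5.95
position: [478.7, -332.8, 125.7]
ee_rot: [0.121, 0.993, -0.001, 0.001]
contact_force: [4.2, -4.1, 4.8]
gripper_width: 13.3
grasp_force: 77.0
```

```bash
python3 go.py 478 -330 125 80; python3 -c "
from h import *
print(arm.read_state()['wrist_torque'])"
```

```text
t 5.95 pos [ 478.7 -332.8  125.7] yaw 76.1 w 13.3 gf 77.0 F [ 4.2 -4.1  4.8] j [-0.33  0.41 -0.24  0.   -0.92 -1.49]
shift [0.005 0.01  0.003] turn [-0.001  0.001 -0.022]
[-0.8239619  -1.01377794  1.3216991 ]
```

Torque jumps to 1.3 N m, so that's the stop. Release and rise.

Emit:
arm_command([
  [[0,0,0],[0,0,0]],
  [[0,0,0],[0,0,0]],
  [[0,0,0],[0,0,0]],
  [[0,0,0],[0,0,0]],
  [[0,0,0],[0,0,0]],
], grip=1)

```text
clock: 6.45
position: [476.8, -331.7, 124.3]
ee_rot: [0.124, 0.992, 0.0, -0.001]
contact_force: [-0.0, 0.1, -0.5]
gripper_width: 83.8
grasp_force: 0.0
```

Emit:
arm_command([
  [[0,0,-0.08],[0,0,0]],
  [[0,0,-0.17],[0,0,0]],
  [[0,0,-0.26],[0,0,0]],
  [[0,0,-0.32],[0,0,0]],
  [[0,0,-0.36],[0,0,0]],
])

```text
clock: 6.95
position: [477.6, -332.0, 216.1]
ee_rot: [0.124, 0.992, -0.0, 0.001]
contact_force: [0.1, -0.1, -0.5]
gripper_width: 85.5
grasp_force: 0.0
```

```bash
python3 - <<'E'
from h import *
for n in ('top','side'):
    im,W=cloud(n); np.save(n+'1.npy',W); P=W.reshape(-1,3)
    cv2.imwrite(f'pics/{n}1.png',cv2.resize(im[230:330,350:500] if n=='top' else im[150:270,300:460],(640,480)))
    b=lambda c,r,z0,z1:P[(np.hypot(P[:,0]-c[0],P[:,1]-c[1])<r)&(P[:,2]>z0)&(P[:,2]<z1)]
    for z0,z1 in ((98,108),(66,78)):
        Q=b((500,-211),50,z0,z1)
        if len(Q)>8: print(n,z0,cv2.minEnclosingCircle(Q[:,:2].astype(np.float32)),Q.mean(0).round(1),len(Q))
    Q=b((540,-340),75,108,121); print('arm',cv2.minAreaRect(Q[:,:2].astype(np.float32)) if len(Q)>3 else Q)
E
python3 go.py 500 -211 215 80
```

```text
arm ((484.8086853027344, -327.6808776855469), (34.506370544433594, 30.500164031982422), 29.87251853942871)
side 98 ((499.50579833984375, -212.3935546875), 24.552932739257812) [ 499.7 -209.3  101.2] 94
side 66 ((499.635986328125, -208.38897705078125), 29.48625946044922) [ 498.6 -196.9   70.4] 92
arm ((533.3993530273438, -341.6161193847656), (29.181922912597656, 136.9383544921875), 74.67491149902344)
t 7.05 pos [ 477.9 -332.2  216.1] yaw 75.8 w 85.4 gf 0.0 F [-0.6 -0.1  0.7] j [-0.33  0.32 -0.13  0.   -1.12 -1.49]
shift [0.033 0.491 0.004] turn [-0.     0.001 -0.023]
```

View pics/side1.png

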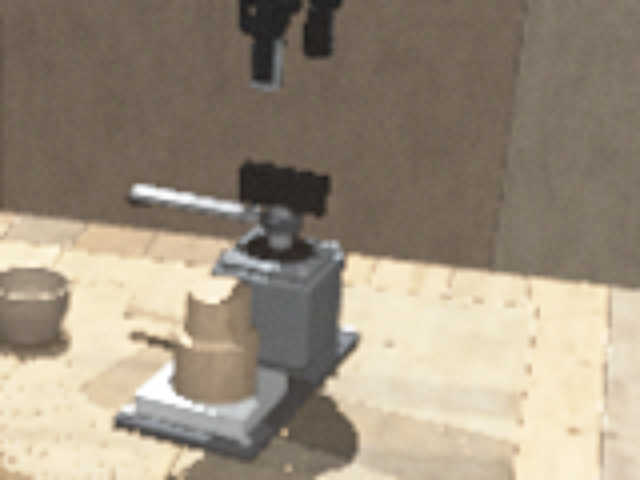

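The handle is at off, with the arm pointing to +x (crop pixel (190,198)). The blank still stands at crop pixel (215,340). Now moving over it.

Emit:
arm_command([
  [[0,0.08,0],[0,0,0]],
  [[0.01,0.2,0],[0,0,-0.005]],
  [[0.02,0.33,0],[0,0,-0.01]],
  [[0.03,0.44,0],[0,0,-0.02]],
  [[0.033,0.491,0],[0,0,-0.023]],
])

```text
clock: 7.55
position: [499.1, -209.0, 213.7]
ee_rot: [0.087, 0.996, 0.0, -0.001]
contact_force: [0.1, -0.1, 0.2]
gripper_width: 85.3
grasp_force: 0.0
```

Emit:
arm_command([
  [[0,0,0],[0,0,0]],
  [[0,0,0.08],[0,0,0]],
  [[0,0,0.16],[0,0,0]],
  [[0,0,0.24],[0,0,0]],
  [[0,0,0.28],[0,0,0]],
])

```text
clock: 8.05
position: [498.1, -211.5, 142.5]
ee_rot: [0.089, 0.996, 0.0, -0.002]
contact_force: [-0.2, -1.0, 0.3]
gripper_width: 85.4
grasp_force: 0.0
```

```bash
python3 go.py 499.5 -211 75 80; python3 -c "
from h import *
cv2.imwrite('pics/s2.png',cv2.resize(cloud('side')[0][150:270,300:460],(640,480)))"
```

```text
t 8.05 pos [ 498.1 -211.5  142.5] yaw 79.8 w 85.4 gf 0.0 F [-0.2 -1.   0.3] j [-0.1   0.33 -0.32 -0.   -0.93 -1.65]
shift [-0.006  0.003  0.27 ] turn [ 0.    -0.001 -0.001]
```

View pics/s2.png

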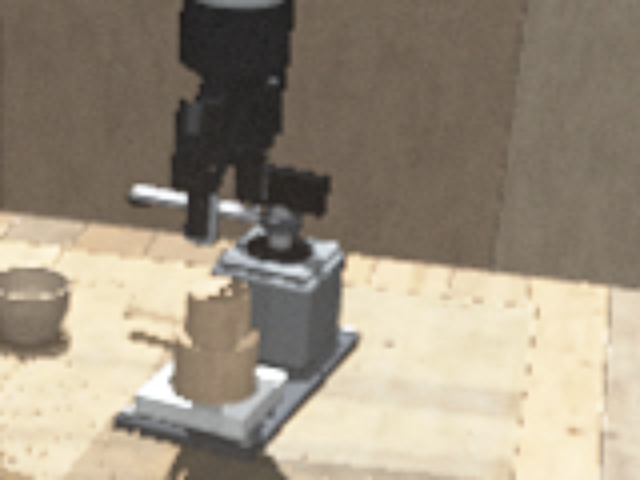

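The gripper sits centred above the blank (neck at crop pixel (218,310)) and clear of the handle, so I'll descend and grip.

Emit:
arm_command([
  [[0,0,0.05],[0,0,0]],
  [[0,0,0.12],[0,0,0]],
  [[0,0,0.19],[0,0,0]],
  [[0,0,0.25],[0,0,0]],
  [[0,0,0.27],[0,0,0]],
])

```text
clock: 8.6
position: [499.0, -211.1, 76.0]
ee_rot: [0.088, 0.996, 0.0, -0.001]
contact_force: [-0.4, 0.2, -0.3]
gripper_width: 85.5
grasp_force: 0.0
```

Emit:
arm_command([
  [[0,0,0],[0,0,0]],
  [[0,0,0],[0,0,0]],
  [[0,0,0],[0,0,0]],
  [[0,0,0],[0,0,0]],
  [[0,0,0],[0,0,0]],
], grip=0)

```text
clock: 9.1
position: [500.7, -211.3, 78.9]
ee_rot: [0.087, 0.996, -0.0, 0.002]
contact_force: [-0.6, -0.1, 5.4]
gripper_width: 43.9
grasp_force: 60.1
```

Emit:
arm_command([
  [[0,0,0],[0,0,0]],
  [[0,0,0],[0,0,0]],
  [[0,0,0],[0,0,0]],
  [[0,0,0],[0,0,0]],
])

```text
clock: 9.5
position: [500.6, -211.3, 78.9]
ee_rot: [0.087, 0.996, -0.0, 0.002]
contact_force: [-0.6, -1.0, 5.9]
gripper_width: 43.7
grasp_force: 60.1
```

```bash
python3 go.py 499.5 -211 235 80
```

```text
t 9.5 pos [ 500.6 -211.3   78.9] yaw 80.0 w 43.7 gf 60.1 F [-0.6 -1.   5.9] j [-0.1   0.41 -0.39  0.   -0.77 -1.65]
shift [ 0.003  0.    -0.624] turn [-0.     0.001 -0.   ]
```

Emit:
arm_command([
  [[0,0,-0.03],[0,0,0]],
  [[0,0,-0.08],[0,0,0]],
  [[0,0,-0.15],[0,0,0]],
  [[0,0,-0.23],[0,0,0]],
  [[0,0,-0.32],[0,0,0]],
])

```text
clock: 10.0
position: [499.0, -210.7, 158.1]
ee_rot: [0.088, 0.996, 0.0, -0.001]
contact_force: [0.6, 0.1, -2.0]
gripper_width: 43.9
grasp_force: 60.6
```

Emit:
arm_command([
  [[0,0,-0.09],[0,0,0]],
  [[0,0,-0.18],[0,0,0]],
  [[0,0,-0.26],[0,0,0]],
  [[0,0,-0.3],[0,0,0]],
  [[0,0,-0.32],[0,0,0]],
])

```text
clock: 10.5
position: [499.6, -210.8, 238.4]
ee_rot: [0.088, 0.996, 0.0, 0.001]
contact_force: [0.0, 0.1, -1.4]
gripper_width: 43.9
grasp_force: 60.6
```

```bash
cat > tgt.py <<'E'
import sys
from go import *
# args: distance of TCP beyond goal along lens axis; y-shift handled by offset of blank centre in tool frame
L=np.array([547,154,111.3]); n=np.array([-.342,-.035,.939]); n/=np.linalg.norm(n)
off=np.array([0,0,18.4])           # blank centre in tool frame
def tool(back,yaw=80):
    z=-n; y=np.array([np.cos(np.radians(yaw)),np.sin(np.radians(yaw)),0]); y-=z*(y@z); y/=np.linalg.norm(y)
    M=np.c_[np.cross(y,z),y,z]; return L+n*(142.5+back)-M@off, M
if __name__=='__main__':
    p,M=tool(float(sys.argv[1])); print(p.round(1)); go(p,M=M)
E
python3 tgt.py 60; python3 tgt.py 0
python3 -c "
from h import *
im,W=cloud('side');P=W.reshape(-1,3);p=arm.read_state()['position']
for a,b in ((-65,-48),(-48,-30),(-30,-10)):
    Q=P[(np.hypot(P[:,0]-p[0],P[:,1]-p[1])<55)&(P[:,2]>p[2]+a)&(P[:,2]<p[2]+b)]
    if len(Q): print(a,b,(Q.min(0)-p).round(1),(Q.max(0)-p).round(1),len(Q))
cv2.imwrite('pics/s3.png',cv2.resize(im[80:330,240:500],(700,580)))"
```

```text
[471.4 146.3 318.7]
t 10.5 pos [ 499.6 -210.8  238.4] yaw 79.9 w 43.9 gf 60.6 F [ 0.   0.1 -1.4] j [-0.1   0.24 -0.19 -0.   -1.15 -1.65]
shift [ 0.36   1.387 -0.321] turn [-0.03  -0.107 -0.005]
[492.  148.4 262.4]
t 10.5 pos [ 499.6 -210.8  238.4] yaw 79.9 w 43.9 gf 60.6 F [ 0.   0.1 -1.4] j [-0.1   0.24 -0.19 -0.   -1.15 -1.65]
shift [ 0.281  1.409 -0.096] turn [-0.03  -0.107 -0.005]
-65 -48 [-31.2   1.4 -63.5] [ 26.   30.6 -48.1] 103
-48 -30 [-30.5   2.2 -47.9] [ 26.9  34.3 -30.2] 133
-30 -10 [-31.  -18.5 -30. ] [ 29.8  33.3 -10.2] 188
```

View pics/s3.png

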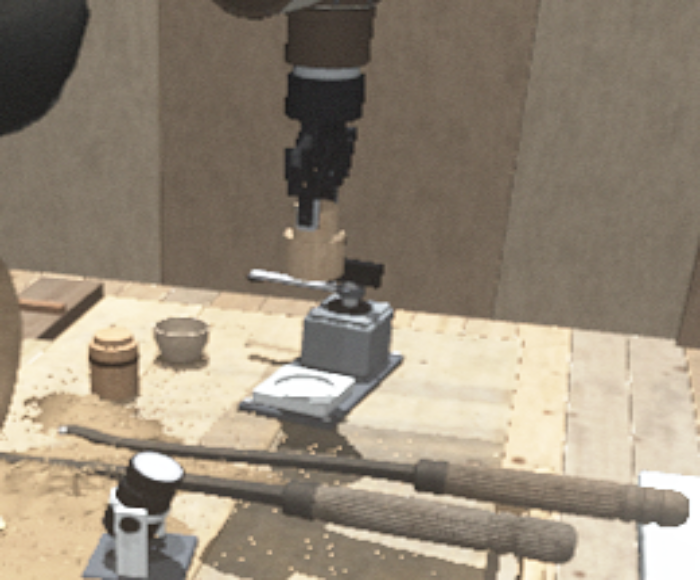

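The blank is held, its shoulder at crop pixel (313,250), and the nest below is empty. Moving it to the standoff pose over the lens.

Emit:
arm_command([
  [[0.02,0.06,-0.04],[0,0,0]],
  [[0.06,0.18,-0.1],[0,0,0]],
  [[0.1,0.34,-0.16],[0,0,0]],
  [[0.14,0.5,-0.22],[0,0,0]],
  [[0.18,0.66,-0.28],[0,0,0]],
])

```text
clock: 11.05
position: [483.0, -38.7, 307.3]
ee_rot: [0.088, 0.996, -0.0, -0.001]
contact_force: [0.9, 0.1, -1.6]
gripper_width: 44.0
grasp_force: 60.8
```

```bash
python3 tgt.py 60
```

```text
[471.4 146.3 318.7]
t 11.05 pos [483.  -38.7 307.3] yaw 79.9 w 44.0 gf 60.8 F [ 0.9  0.1 -1.6] j [ 0.26  0.09 -0.19 -0.   -1.29 -2.  ]
shift [ 0.175  0.72  -0.046] turn [-0.03  -0.108 -0.006]
```

Emit:
arm_command([
  [[0.03,0.15,-0.01],[-0.005,-0.02,-0.001]],
  [[0.07,0.31,-0.02],[-0.011,-0.04,-0.002]],
  [[0.11,0.47,-0.03],[-0.018,-0.065,-0.004]],
  [[0.145,0.61,-0.04],[-0.025,-0.09,-0.005]],
  [[0.175,0.71,-0.046],[-0.03,-0.108,-0.006]],
])

```text
clock: 11.55
position: [470.4, 143.8, 318.4]
ee_rot: [0.076, 0.981, 0.032, 0.173]
contact_force: [0.2, -0.4, -2.3]
gripper_width: 43.6
grasp_force: 60.8
```

Emit:
arm_command([
  [[0,0,0],[0,0,0]],
  [[0,0,0],[0,0,0]],
  [[0,0,0],[0,0,0]],
])

```text
clock: 11.85
position: [472.0, 141.6, 318.6]
ee_rot: [0.077, 0.982, 0.032, 0.172]
contact_force: [0.4, 0.0, -1.3]
gripper_width: 43.9
grasp_force: 60.9
```

```bash
python3 tgt.py 0
python3 -c "
from h import *
im,W=cloud('side');P=W.reshape(-1,3);s=arm.read_state();r=R.from_quat(s['ee_rot']);Q=r.inv().apply(P-s['position'])
Q=Q[(np.hypot(Q[:,0],Q[:,1])<45)]
for a,b in ((0,15),(18,38),(38,58),(58,70)):
    q=Q[(Q[:,2]>a)&(Q[:,2]<b)]
    if len(q)>5:
        f=np.linalg.lstsq(np.c_[q[:,:2],np.ones(len(q))],(q[:,:2]**2).sum(1),rcond=None)[0];print(a,len(q),q[:,2].max().round(1),'circ',(f[:2]/2).round(1),np.sqrt(f[2]+(f[:2]**2).sum()/4).round(1), q.min(0).round(1),q.max(0).round(1))
cv2.imwrite('pics/s4.png',cv2.resize(im[100:350,180:440],(700,580)))"
```

```text
[492.  148.4 262.4]
t 11.85 pos [472.  141.6 318.6] yaw 81.9 w 43.9 gf 60.9 F [ 0.4  0.  -1.3] j [ 0.74 -0.08 -0.48  0.26 -0.9  -2.61]
shift [0.005 0.018 0.239] turn [ 0. -0.  0.]
0 260 14.9 circ [0.1 0.7] 26.0 [-30.1 -18.2   0.1] [30.8 33.1 14.9]
18 287 37.8 circ [-0.  -0.6] 30.3 [-28.3  -4.1  18. ] [31.1 32.8 37.8]
38 273 57.9 circ [ 0.2 -1.8] 30.3 [-29.5  -5.4  38.1] [31.1 30.4 57.9]
58 49 62.5 circ [ 0.2 -2.2] 29.6 [-25.   -3.9  58. ] [30.7 27.8 62.5]
```

View pics/s4.png

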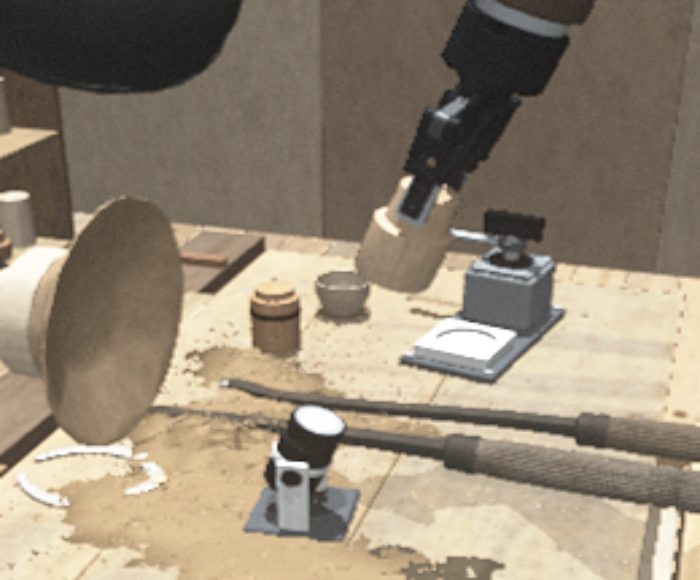

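The blank is gripped square: its centre is within 2 mm of the tool axis and its foot is 62 mm past the TCP. Its axis points down at the lens (crop pixel (320,420)). Advancing along the line of sight.

Emit:
arm_command([
  [[0,0.005,0.04],[0,0,0]],
  [[0,0.01,0.1],[0,0,0]],
  [[0.005,0.015,0.16],[0,0,0]],
  [[0.005,0.02,0.21],[0,0,0]],
  [[0.005,0.02,0.24],[0,0,0]],
])

```text
clock: 12.4
position: [492.4, 148.2, 260.5]
ee_rot: [0.078, 0.982, 0.031, 0.171]
contact_force: [0.6, 0.4, -1.4]
gripper_width: 44.3
grasp_force: 60.9
```

Emit:
arm_command([
  [[0,0,0],[0,0,0]],
  [[0,0,0],[0,0,0]],
  [[0,0,0],[0,0,0]],
  [[0,0,0],[0,0,0]],
  [[0,0,0],[0,0,0]],
])

```text
clock: 12.9
position: [492.2, 149.2, 263.1]
ee_rot: [0.077, 0.981, 0.032, 0.173]
contact_force: [0.1, -0.1, -1.5]
gripper_width: 44.0
grasp_force: 60.9
```

```bash
python3 tgt.py 0
python3 -c "
from h import *
from tgt import L,n
im,W=cloud('side');P=W.reshape(-1,3);s=arm.read_state();r=R.from_quat(s['ee_rot'])
print('z angle',np.arccos(-r.as_matrix()[:,2]@n))
D=P-L;h=D@n;rad=np.linalg.norm(D-h[:,None]*n,axis=1)
for a,b in ((90,100),(100,110),(110,125),(125,145)):
    k=(h>a)&(h<b)&(rad<45);print(a,k.sum())
    if k.sum()>9:
        M=np.linalg.svd(n[None])[2][1:];q=D[k]@M.T
        f=np.linalg.lstsq(np.c_[q,np.ones(len(q))],(q**2).sum(1),rcond=None)[0];print((f[:2]/2).round(1),h[k].min().round(1),M.round(2).tolist())
k=(rad<24)&(abs(h)<15);print('glass',h[k].max(),np.median(h[k]))
cv2.imwrite('pics/s5.png',cv2.resize(im[100:350,180:440],(700,580)))"
```

```text
[492.  148.4 262.4]
t 12.9 pos [492.2 149.2 263.1] yaw 81.9 w 44.0 gf 60.9 F [ 0.1 -0.1 -1.5] j [ 0.72  0.   -0.55  0.3  -0.74 -2.64]
shift [ 0.001 -0.004  0.002] turn [0.001 0.001 0.   ]
z angle 0.002402403029514947
90 4
100 119
[-1.2  0.3] 100.5 [[-0.04, 1.0, 0.02], [0.94, 0.02, 0.34]]
110 189
[-0.5  0.5] 110.0 [[-0.04, 1.0, 0.02], [0.94, 0.02, 0.34]]
125 264
[0.6 0.6] 125.1 [[-0.04, 1.0, 0.02], [0.94, 0.02, 0.34]]
glass 1.9033520787877345 -0.4767365070731736
```

View pics/s5.png

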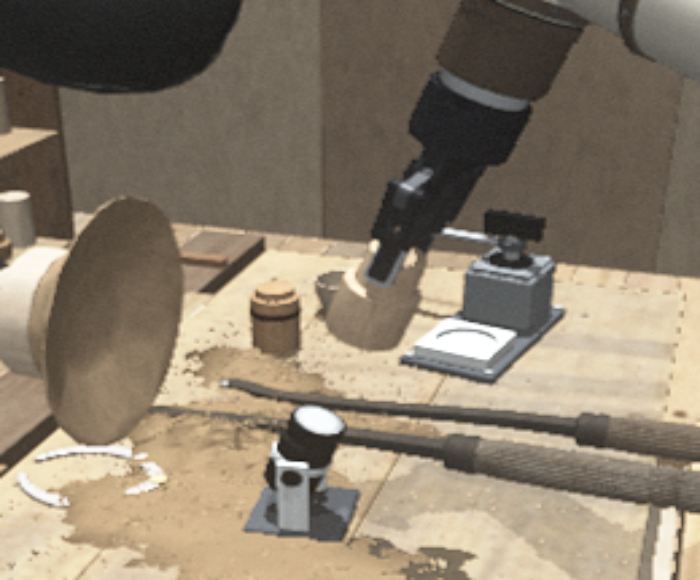

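The foot is 100 mm from the glass, the blank is within about 1 mm of the line of sight, and it's still. In the picture the blank's foot is at (370,335) and the lens at (320,420). Handing in.

```bash
python3 -c "
from bench import arm
print(arm.job_done())"
```

```text
the job is handed in; nothing more can be done
None
```

I turned the isolator to its off stop, lifted the blank out, and handed in with it held still, its foot about 100 mm from the glass and within about 1 mm of the line of sight; the hand-in returned no verdict.

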